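# Clamp a bar in the bench thickness gauge until the ratchet slips

## Robot

A 7-joint arm with a two-finger parallel gripper is mounted at the origin on the work surface. World frame = base frame: x ahead of the robot, y to its left, z up, the work surface at z = 0. Lengths are in m, angles in rad, forces in N, time in s.
With the tool pointing down it reaches from about 0.425 to 0.95 m from the base axis. Payload 4.7 kg.
Tool frame: the origin (TCP) lies on the centre line of the jaws, within the pads' length; the fingertips stand robot.nose_length ahead of it and the grasp point (between the pads) lies 8 mm behind it (robot.nose_length is the distance from the TCP to the fingertips, in m); z points along the fingers, x is the direction in which the jaws open and shut, and the axes are right-handed (so a half turn about z gives the same grasp; the last joint's range is limited). The gripper opens to 85 mm and grips with 20 to 120 N. Pads are 22 mm wide; open, the fingers measure 114 mm over their backs; the gripper's body (76 mm by 85 mm) begins 54 mm behind the grasp point. The pads swing forward as they close: fully open they stand 13 mm farther back than shut.
Start: joints at [-0.029, 0.469, -0.049, 1.532, 0.024, 1.141, -0.082], TCP at [0.675, 0, 0.213] pointing down, gripper open.
Joint ranges: [-2.59, 2.59], [-0.33, 1.99], [-1.39, 1.29], [0.1, 2.45], [-1.04, 4.18], [0.21, 1.99], [-2.66, 2.66]. Speed limits (rad/s): [2.57, 2.57, 3.14, 3.14, 3.14, 3.14, 3.14].

## Interface

Orientations are given as [roll, pitch, yaw] about the fixed x, y, z axes, in that order (R = Rz(yaw) Ry(pitch) Rx(roll)).
In Python, from plant import robot gives the robot as it stands. Calls block until the motion is done:
- robot.goto(position, orientation): joint-space move of the TCP to a pose.
- robot.move_straight(position, vel=0.15, attitude=None, contact_N=None): straight line of the TCP; attitude=None keeps the orientation; vel is the mean speed in m/s. With contact_N (N) it stops when the force on the tool has changed by that much, and returns True; else False.
- robot.move_joints(angles): joint-space move.
- robot.grip(opening, strength=None): opening from 0.0 (shut) to 1.0 (fully open); strength is the grip in N (None keeps the last); returns when the fingers have stopped.
- robot.sleep(seconds).
- robot.inverse_kinematics(position, orientation): joint angles nearest the present ones, or None.
- robot.sense(): the state.
- robot.grab_frame(name): name is "scene" or "side" or "wrist"; returns a dict with "image" (480x640x3 uint8, red, green, blue), "range_z" (480x640 float32, m along the optical axis (not along the pixel's ray), 0 where there is no reading), "fx", "fy", "cx", "cy" (pixels), "R" (3x3) and "t" (3): a world point X has camera coordinates R X + t. Camera axes: x right, y down, z forward; pixel columns grow to the right and rows downward; lengths in m; the calibration is good to about 2 mm. The wrist camera is an equidistant fisheye: a pixel r from the principal point sees the ray r / f radians off the axis. A picture is of the moment at which its call begins.
A pose or a line that the arm cannot do raises robot.IKError and nothing moves.
- robot.close_job(): hands the job in, once; it reports no verdict.
The state is a dict: "t": time; "joint_pos": joint angles; "joint_velocities": joint speeds; "effort": joint torques, N m; "tcp_pos": TCP position; "tcp_rot": TCP orientation; "wrist_force": force on the tool from outside, world axes, zero at the start; "torque": the same for the moment, N m; "opening": opening from 0.0 (shut) to 1.0 (fully open).
Only numpy, scipy, OpenCV 4.12 (cv2) and the standard library are available. Lean on these libraries where they do the work, as an engineer would, in place of code of your own. Each camera call takes 0.05 s, during which the arm holds its last target.

## Task

Lay the long aluminium bar flat on the gauge's steel anvil, lengthwise and centred, and slide it under the spindle gently until its end is fully home against the stop. Then turn the ratchet knob on top clockwise until it slips on the clamped bar, stop within a sixth of a turn of slipping, and let go, leaving the bar clamped without ever squeezing it hard. Leave everything else on the desk where it is.

Things in the scene. Friction and masses are not known exactly. Their poses are not given: they have to be found in the camera images.
- bar: plain aluminium bar lying flat on the desk, 120 mm long (own x axis) x 20 mm wide (y) x 10 mm thick (z), 50 to 80 g; both ends alike; origin at the centre of its underside. Once home in the gauge, its origin lies 45 mm from seat, towards the open end of the throat.
- gauge: grey C-shaped bench thickness gauge, fixed to the desk, placed and turned differently each time. Origin on the desk straight below the spindle; x points from the throat's open end to the column, z up. Base 70 mm wide, 14 mm high, x -71 to 59 mm. Arm over the throat: 26 mm wide, nose at x = -14 mm, underside 34 mm above the anvil, top 92 mm above the desk. Column: x 36 to 58 mm.
- seat (a point): point on the anvil's top face straight below the spindle, 34 mm above the desk; axes as gauge (x towards the stop, z up). The spindle is an upright steel pin 8 mm across that comes down on this point; at the start its tip is 2 to 8.5 mm above the top of a bar lying on the anvil.
- anvil: steel anvil block of the gauge with a flat level top 34 mm above the desk, 30 mm wide (y -15 to 15 mm), from x = -62 mm (open end) to x = 22 mm. Origin and axes as gauge (on the desk below the spindle). It may be pressed with at most 25 N through the bar.
- stop: dark steel stop block across the anvil, rigid, 30 mm wide; its face towards the throat lies 15 mm past the spindle axis (x = 15 mm), its top 9 mm above the anvil. Origin and axes as gauge (not in the block). Pushing the bar on it with more than 25 N damages it.
- knob (a point): centre of the ratchet knob, on the spindle axis, 144 mm above the desk: a dark fluted upright cylinder 18 mm across, 30 mm tall (129 to 159 mm above the desk) on top of the gauge, free all round; it does not move up or down. Turning it clockwise seen from above turns the thimble along and lowers the spindle 2 mm per rad, so 1 to 4.3 rad are needed to reach the bar.
- thimble_mid (a point): centre of the thimble, the bright cylinder 28 mm across, 99 to 127 mm above the desk, right under the knob. Fingers that hold it bypass the ratchet and crush the bar: hold the knob only. Its drag is about 0.015 N m; the ratchet slips at about 0.045 N m, with about 15 N on the bar. On letting go the spindle stays down.
- ratchet (a joint): how far the ratchet knob has slipped relative to the thimble, rad: 0 at the start, stays near 0 while knob and thimble turn together, grows as the knob is turned clockwise and slips.
- plate: a second aluminium offcut, short and broad, 70 x 40 x 10 mm, lying flat; not the bar; leave it
- mug: white mug, 82 mm across, 95 mm tall; leave it
- book: closed red book, 210 x 148 x 26 mm; leave it
- tape: clear tape roll lying flat, 84 mm across, 18 mm high; leave it
- driver: black-handled screwdriver, 160 mm long; leave it
- penpot: grey pencil pot, 76 mm across, 95 mm tall (150 mm with pencils); leave it
- flask: blue drinking bottle, 64 mm across, 190 mm tall; leave it
There are look-alikes about, which are no part of the job. What is shaped like the bar but brown or green is not meant. What is shaped like the gauge but orange is not meant.

How it is judged:
By the outcome, as a careful person would: the job done as asked, in the order asked, and still so for the second after the job is handed in, with the robot touching nothing.
It also fails if it takes over 72 s, if anything falls off the work surface, if the arm or the gripper's body presses on something with over 40 N, if the wrist force passes 120 N, or if a joint passes its speed limit or range.

## Working session

There is one attempt and no reset: what is moved stays moved. The work goes in short steps, each a Python script; the robot and the scene stay as the last script left them, time stands still between calls to the robot, and variables do not carry over. Pictures are saved under pics/ and viewed, and the job is handed in when it is done.

```bash
ls; mkdir -p pics
python3 - <<'E'
from plant import robot
import cv2,numpy as np
s=robot.sense();print(s['t'],s['tcp_pos'],s['tcp_rot'],s['opening'],robot.nose_length)
for n in("scene","side","wrist"):
    f=robot.grab_frame(n);cv2.imwrite(f"pics/{n}0.png",f["image"][:,:,::-1]);np.savez(f"{n}0.npz",**f)
    print(n,f["fx"],f["cx"],f["cy"],f["R"],f["t"])
E
```

```text
pics
0.0 [6.74367326e-01 1.70680778e-05 2.11431663e-01] [3.14150762e+00 1.98000527e-03 2.47509172e-05] 1.0012850832475568 0.011
scene 459.0156719512202 323.10880402553124 234.8302860437203 [[ 2.88168883e-01  9.57579136e-01 -9.44816281e-04]
 [ 7.78582674e-01 -2.34876792e-01 -5.81929474e-01]
 [-5.57465439e-01  1.66958349e-01 -8.13238707e-01]] [-0.20816754 -0.38506985  1.28074881]
side 462.4566258103278 329.2030610537199 238.90978948290228 [[-0.95725244 -0.28920625  0.00524602]
 [-0.22352443  0.7280958  -0.6480072 ]
 [ 0.18358813 -0.62147909 -0.76161614]] [0.58599051 0.1881447  0.94206411]
wrist 371.64829954431775 312.0506869744298 237.5440900103463 [[ 9.99994108e-01 -1.23905324e-03 -3.20137041e-03]
 [-1.68293580e-04 -9.49160462e-01  3.14792612e-01]
 [-3.42865902e-03 -3.14790219e-01 -9.49155078e-01]] [-0.67294779 -0.04004378  0.38229603]
```

View pics/scene0.png

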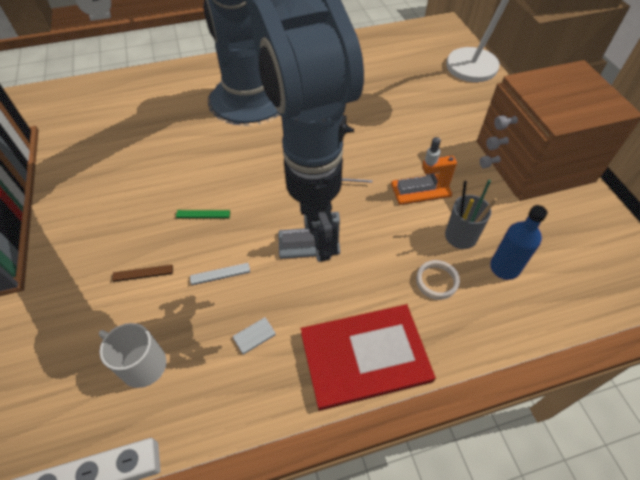

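View pics/side0.png

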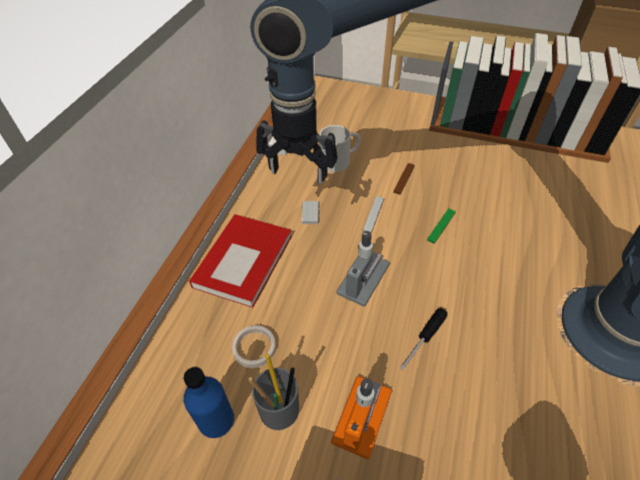

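View pics/wrist0.png

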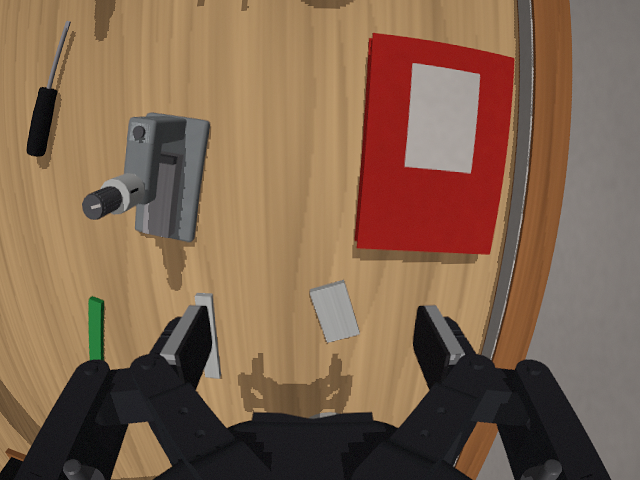

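```bash
cat > h.py <<'E'
import numpy as np,cv2
def cloud(f,wrist=False):
    h,w=f["range_z"].shape
    u,v=np.meshgrid(np.arange(w),np.arange(h));d=f["range_z"]
    x=(u-f["cx"])/f["fx"];y=(v-f["cy"])/f["fy"]
    if wrist:
        r=np.hypot(x,y)+1e-9;k=np.tan(np.minimum(r,1.5))/r;x=x*k;y=y*k
    P=np.stack([x*d,y*d,d],-1)
    return (P-f["t"])@f["R"]
def proj(f,X,wrist=False):
    c=np.atleast_2d(X)@np.asarray(f["R"]).T+f["t"]
    if wrist:
        r=np.hypot(c[:,0],c[:,1])+1e-12;th=np.arctan2(r,c[:,2]);return np.c_[f["cx"]+f["fx"]*th*c[:,0]/r,f["cy"]+f["fy"]*th*c[:,1]/r]
    return np.c_[f["cx"]+f["fx"]*c[:,0]/c[:,2],f["cy"]+f["fy"]*c[:,1]/c[:,2]]
E
python3 - <<'E'
from h import *
for n in("side","scene","wrist"):
    f=dict(np.load(n+"0.npz"));C=cloud(f,n=="wrist")
    px={"side":[(374,215),(366,240),(360,275),(310,212),(403,178),(441,225),(430,325)],"scene":[(220,273),(254,336),(143,272),(300,400)],"wrist":[(212,340),(165,200),(140,150),(97,206),(195,160),(335,310),(97,330)]}[n]
    for p in px: print(n,p,C[p[1],p[0]].round(4))
    im=f["image"]
    x0,y0,w,h={"side":(320,170,130,140),"scene":(180,190,180,170),"wrist":(60,90,200,310)}[n]
    k=min(800//w,600//h);cv2.imwrite(f"pics/{n}_crop.png",cv2.resize(im[y0:y0+h,x0:x0+w,::-1],None,fx=k,fy=k,interpolation=cv2.INTER_CUBIC));print(k)
E
```

```text
side (374, 215) [ 0.5463 -0.1618  0.0107]
side (366, 240) [0.5263 0.0389 0.1493]
side (360, 275) [0.5246 0.0789 0.0868]
side (310, 212) [ 0.6993 -0.1246  0.0114]
side (403, 178) [ 0.5038 -0.3159  0.0102]
side (441, 225) [ 0.3842 -0.1773  0.0103]
side (430, 325) [0.3689 0.1142 0.0278]
4
scene (220, 273) [ 0.5525 -0.1682  0.0117]
scene (254, 336) [ 0.7053 -0.1298  0.0092]
scene (143, 272) [ 0.5051 -0.3182  0.0123]
scene (300, 400) [ 8.405e-01 -7.760e-02 -3.000e-04]
3
wrist (212, 340) [ 0.5524 -0.1691  0.0093]
wrist (165, 200) [0.528  0.0079 0.0338]
wrist (140, 150) [0.5339 0.0629 0.0918]
wrist (97, 206) [0.5301 0.0327 0.1594]
wrist (195, 160) [0.5559 0.0438 0.0131]
wrist (335, 310) [ 0.6985 -0.1242  0.0102]
wrist (97, 330) [ 0.39   -0.1665  0.0116]
1
```

View pics/side_crop.png

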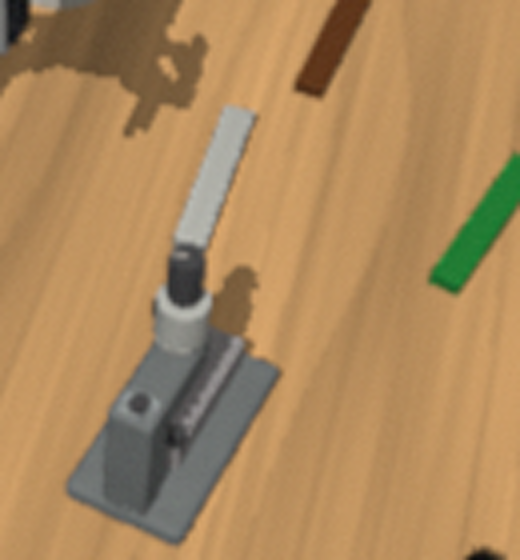

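View pics/wrist_crop.png

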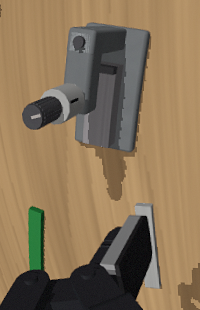

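The silver bar is at side (374,215) and scene (220,273). Its look-alikes are brown at side (403,178), green at side (441,225) and the short plate at side (310,212). The grey gauge is at side (360,275), and the orange one at side (362,415) is not meant. In the crop the chosen bar is plain silver and long, and the gauge is grey with its throat open towards the bar. Next I fit poses.

Run:
```python
from h import *
for n in("side","scene","wrist"):
    f=dict(np.load(n+"0.npz"));C=cloud(f,n=="wrist");im=f["image"].astype(int)
    sat=im.max(-1)-im.min(-1)
    x,y,z=C[...,0],C[...,1],C[...,2]
    def rect(m,l):
        m=m.astype(np.uint8)
        k,lab,st,_=cv2.connectedComponentsWithStats(m)
        if k<2: return
        m=lab==1+np.argmax(st[1:,4]);p=C[m][:,:2].astype(np.float32)
        print(n,l,m.sum(),[np.round(a,4) for a in cv2.minAreaRect(p)],"zmed",np.median(C[m][:,2]).round(4),"mean",p.mean(0))
    rect((sat<40)&(abs(z-.010)<.005)&(x>.48)&(x<.61)&(y<-.08)&(y>-.26),"bar")
    reg=(x>.45)&(x<.62)&(y>-.08)&(y<.14)
    rect(reg&(abs(z-.014)<.005)&(sat<40),"base")
    rect(reg&(abs(z-.034)<.004),"anvil")
    rect(reg&(abs(z-.092)<.005),"arm")
    rect(reg&(abs(z-.043)<.003),"stop")
    rect(reg&(abs(z-.159)<.004),"knobtop")
    rect(reg&(z>.132)&(z<.155),"knobside")
    rect(reg&(z>.102)&(z<.124),"thimble")
```

```text
side bar 296 [array([ 0.5494, -0.1686]), array([0.1193, 0.0205]), np.float64(88.1935)] zmed 0.0108 mean [ 0.54895633 -0.16632392]
side base 666 [array([0.5259, 0.0268]), array([0.1294, 0.0693]), np.float64(77.9701)] zmed 0.0142 mean [0.5153029  0.04431019]
side anvil 189 [array([0.5133, 0.0125]), array([0.0879, 0.022 ]), np.float64(86.67)] zmed 0.0345 mean [0.5139681  0.00768619]
side arm 297 [array([0.5318, 0.0533]), array([0.0714, 0.0261]), np.float64(78.1317)] zmed 0.0923 mean [0.532472   0.06233372]
side stop 20 [array([0.5386, 0.0871]), array([0.0035, 0.025 ]), np.float64(82.1532)] zmed 0.0441 mean [0.53798646 0.08706284]
side knobtop 64 [array([0.5274, 0.0315]), array([0.0164, 0.0174]), np.float64(40.3294)] zmed 0.1591 mean [0.52719754 0.03213514]
side knobside 69 [array([0.5255, 0.0357]), array([0.0186, 0.0105]), np.float64(19.8214)] zmed 0.1433 mean [0.526553   0.03747794]
side thimble 94 [array([0.5273, 0.0391]), array([0.0285, 0.014 ]), np.float64(4.8641)] zmed 0.1142 mean [0.5257844  0.04102069]
scene bar 537 [array([ 0.5499, -0.1682]), array([0.118, 0.023]), np.float64(88
[... 1026 characters left out ...]
77.6032)] zmed 0.0345 mean [0.52347106 0.00542411]
wrist arm 1813 [array([0.5308, 0.0538]), array([0.0722, 0.0263]), np.float64(78.7573)] zmed 0.0922 mean [0.5346572  0.06187892]
wrist stop 120 [array([0.5374, 0.0486]), array([0.0076, 0.0146]), np.float64(77.8484)] zmed 0.0434 mean [0.537619   0.04874124]
wrist knobtop 509 [array([0.5261, 0.0325]), array([0.0185, 0.018 ]), np.float64(80.2574)] zmed 0.1593 mean [0.5270422  0.03271785]
wrist knobside 419 [array([0.5307, 0.0339]), array([0.0096, 0.0191]), np.float64(17.5658)] zmed 0.1444 mean [0.53215533 0.03446863]
wrist thimble 441 [array([0.5336, 0.0339]), array([0.0138, 0.0281]), np.float64(11.7887)] zmed 0.1141 mean [0.5357026  0.03563279]
```

```bash
cat >> h.py <<'E'
G=np.array([.5264,.0325]);GY=np.deg2rad(78.0);gx=np.array([np.cos(GY),np.sin(GY)]);gy=np.array([-gx[1],gx[0]])
B=np.array([.549,-.1685]);BY=np.deg2rad(88.1);bx=np.array([np.cos(BY),np.sin(BY)])
def gp(x,z,y=0.):
    p=G+gx*x+gy*y;return [p[0],p[1],z]
D=.2
E
python3 - <<'E'
from h import *
from plant import robot
pi=np.pi
for nm,p,o in [("pick",[*(B-.043*bx),.013],[pi+D,0,BY-pi/2]),("pick180",[*(B-.043*bx),.013],[pi-D,0,BY+pi/2]),("over",gp(-.125,.06),[pi+D,0,GY-pi/2]),("place",gp(-.115,.045),[pi+D,0,GY-pi/2]),("home",gp(-.088,.045),[pi+D,0,GY-pi/2]),("home180",gp(-.088,.045),[pi-D,0,GY+pi/2])]:
    q=robot.inverse_kinematics(p,o);print(nm,None if q is None else np.round(q,3))
for yaw in np.arange(-3,3.1,.5):
    q=robot.inverse_kinematics([*G,.147],[pi,0,yaw]);print("knob",yaw,None if q is None else np.round(q,3))
print(robot.sense()['t'],robot.sense()['wrist_force'],robot.sense()['torque'])
E
```

```text
pick [ 0.473  0.608 -0.1    1.849 -0.189  0.766  0.497]
pick180 [-0.215  0.809  0.91   1.89  -0.941  1.06  -1.989]
over [ 0.307  0.414 -0.105  2.062 -0.251  0.684  0.197]
place [ 0.296  0.438 -0.117  2.072 -0.251  0.646  0.183]
home [ 0.251  0.437 -0.128  2.075 -0.248  0.633  0.127]
home180 [-0.532  0.602  0.913  2.117 -0.915  0.891 -2.37 ]
knob -3.0 [-0.97   0.504  1.12   1.996 -0.548  0.985 -2.579]
knob -2.5 [-0.504  0.316  0.446  1.975 -0.174  0.887 -2.467]
knob -2.0 [-0.418  0.307  0.338  1.97  -0.13   0.885 -2.012]
knob -1.5 [-0.332  0.302  0.232  1.966 -0.088  0.884 -1.554]
knob -1.0 [-0.245  0.3    0.126  1.961 -0.048  0.884 -1.094]
knob -0.5 [-0.162  0.3    0.024  1.956 -0.009  0.886 -0.633]
knob 0.0 [-0.076  0.303 -0.079  1.951  0.031  0.888 -0.171]
knob 0.5 [ 0.009  0.309 -0.183  1.946  0.071  0.892  0.29 ]
knob 1.0 [ 0.093  0.318 -0.286  1.941  0.113  0.898  0.75 ]
knob 1.5 [ 0.176  0.329 -0.388  1.937  0.156  0.905  1.209]
knob 2.0 [ 0.26   0.344 -0.493  1.932  0.203  0.914  1.666]
knob 2.5 [ 0.342  0.363 -0.599  1.928  0.254  0.925  2.119]
knob 3.0 [ 0.426  0.388 -0.709  1.923  0.31   0.941  2.568]
0.15 [ 0.10330805 -0.36395801  0.20898057] [-0.02232478 -0.01722802 -0.03858307]
```

Run:
```python
from h import *
from plant import robot
pi=np.pi
o=[pi+D,0,BY-pi/2];p=B-.043*bx
robot.grip(.5,30)
robot.goto([*p,.06],o)
s=robot.sense();print(s['t'],s['tcp_pos'],s['wrist_force'],s['torque'],s['opening'])
f=robot.grab_frame("wrist");cv2.imwrite("pics/w1.png",f["image"][:,:,::-1]);np.savez("w1.npz",**f)
```

```text
1.775 [ 0.54933262 -0.20998947  0.06086294] [ 0.31039356 -0.1975328   0.43894561] [-0.17693682 -0.04942996  0.01982318] 0.5011605445641377
```

View pics/w1.png

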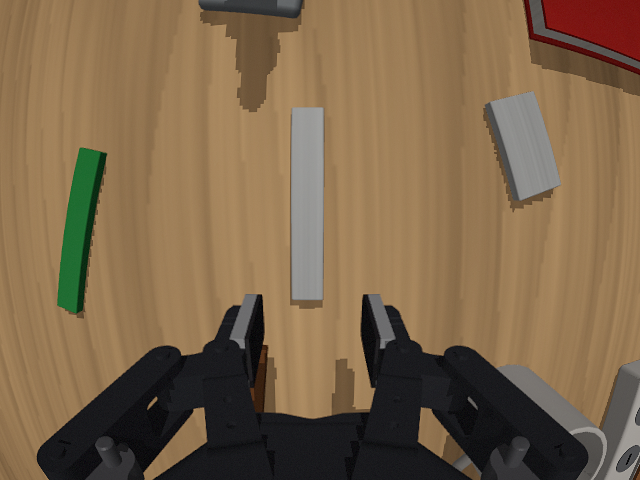

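The bar (307, rows 108–302) is centred between the pads and square to them, so I descend.

Run:
```python
from h import *
from plant import robot
p=B-.043*bx
robot.move_straight([*p,.022],vel=.1)
c=robot.move_straight([*p,.008],vel=.02,contact_N=4)
s=robot.sense();print(c,s['t'],s['tcp_pos'],s['wrist_force'])
z=s['tcp_pos'][2]
if c: robot.move_straight([*p,z+.0015],vel=.02)
robot.grip(0,35)
s=robot.sense();print(s['t'],s['tcp_pos'],s['wrist_force'],s['opening'],s['opening']*85)
f=robot.grab_frame("wrist");cv2.imwrite("pics/w2.png",f["image"][:,:,::-1])
robot.move_straight([*p,.08],vel=.1)
f=robot.grab_frame("wrist");cv2.imwrite("pics/w3.png",f["image"][:,:,::-1]);np.savez("w3.npz",**f)
f=robot.grab_frame("side");cv2.imwrite("pics/s3.png",f["image"][:,:,::-1])
s=robot.sense();print(s['t'],s['tcp_pos'],s['wrist_force'],s['torque'],s['opening'])
```

```text
False 3.2083 [ 0.54765107 -0.21151     0.00802425] [-0.22764231 -0.30143261 -0.42926225]
3.6917 [ 0.54761497 -0.21146841  0.0080409 ] [ 0.14017344 -0.7947164  -1.1494912 ] 0.0016141661109931246 0.1372041194344156
4.7083 [ 0.54695568 -0.21122974  0.07914844] [0.00657866 0.11455742 0.97071258] [-0.23561893 -0.02203917 -0.00796791] -0.00028219976678465743
```

View pics/w3.png

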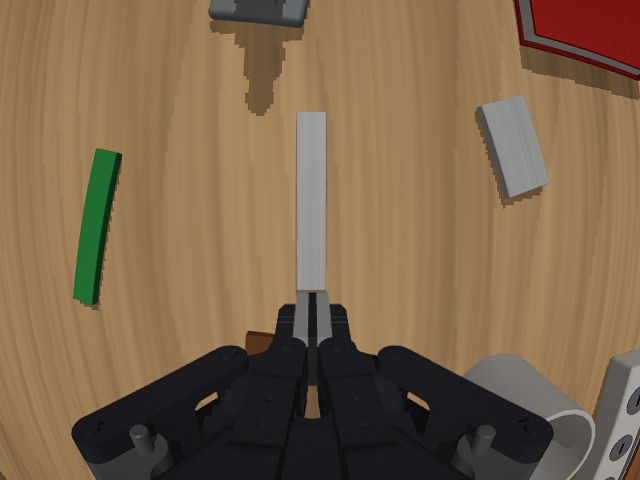

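View pics/s3.png

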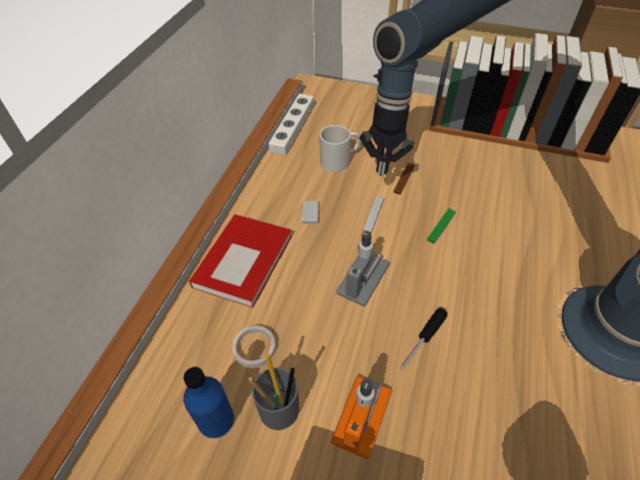

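View pics/w2.png

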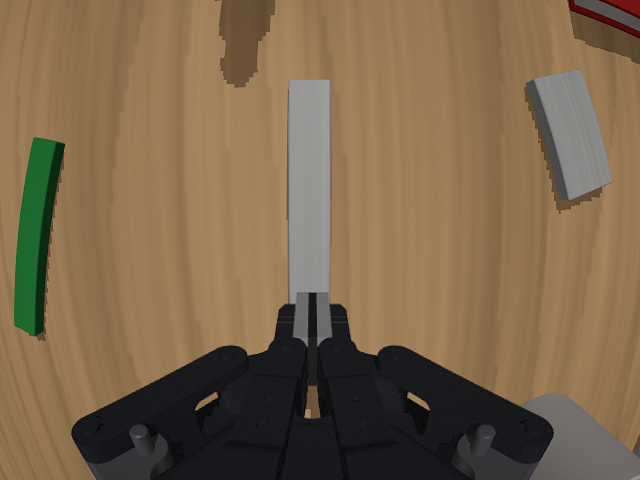

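Run:
```python
from h import *
f=dict(np.load("w3.npz"));C=cloud(f,True)
for p in [(312,200),(312,285),(312,120),(303,300),(322,300),(300,330),(313,296),(260,345)]: print(p,C[p[1],p[0]].round(4), f["range_z"][p[1],p[0]])
print(proj(f,[[.54695568,-.21122974,.07914844],[.547,-.2112+.011*.2,.079-.011*.98]],True))
f=dict(np.load("w1.npz"));C=cloud(f,True)
for p in [(307,200),(307,295),(307,112),(247,300),(375,300)]: print(p,C[p[1],p[0]].round(4))
print(proj(f,[.5493,-.21,.0609],True))
```

```text
(312, 200) [ 0.5475 -0.1681  0.0111] 0.24179548
(312, 285) [ 0.5456 -0.2252  0.0102] 0.24957173
(312, 120) [ 0.5494 -0.1153  0.0114] 0.23519589
(303, 300) [ 0.5429 -0.2056  0.1118] 0.14631842
(322, 300) [ 0.5505 -0.2059  0.1115] 0.14665079
(300, 330) [ 0.5423 -0.2101  0.1332] 0.12570436
(313, 296) [ 0.5469 -0.2055  0.1068] 0.15129806
(260, 345) [ 0.507  -0.2687  0.0097] 0.25550386
[[313.47556274 291.84872796]
 [313.38933852 282.09106925]]
(307, 200) [ 0.5469 -0.1664  0.0097]
(307, 295) [ 0.5449 -0.2256  0.0101]
(307, 112) [ 0.5486 -0.1124  0.0106]
(247, 300) [ 0.5223 -0.2042  0.092 ]
(375, 300) [ 0.5742 -0.2059  0.0919]
[[313.63290501 292.15337996]]
```

The grasp missed. The pads shut fully above the bar, and their tips show at (313,292), about 26 mm above the nominal TCP in depth. Desk contact never came at TCP z = 0.008 either, so the fingertips stand well behind where the stated nose length puts them. I'll descend by touch instead.

Run:
```python
from h import *
from plant import robot
p=B-.043*bx+[-.0015,0]
robot.grip(.36,35)
robot.move_straight([*p,.02],vel=.12)
c=robot.move_straight([*p,-.028],vel=.025,contact_N=4)
s=robot.sense();print(c,s['t'],s['tcp_pos'],s['tcp_rot'],s['wrist_force'],s['opening'])
f=robot.grab_frame("wrist");cv2.imwrite("pics/w4.png",f["image"][:,:,::-1]);np.savez("w4.npz",**f)
```

```text
True 7.125 [ 0.54601271 -0.2114308  -0.01749119] [-2.94091684e+00  6.50206209e-04 -3.33442700e-02] [0.18417976 0.3404119  4.47206075] 0.3589400620771219
```

View pics/w4.png

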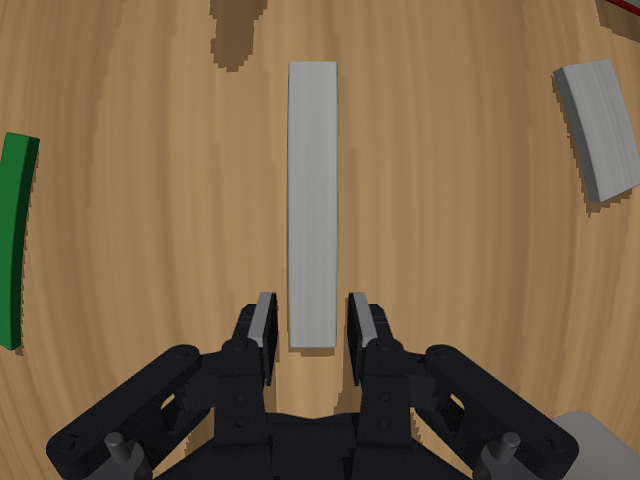

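Contact with the desk came at TCP z = −0.0175, and the pads now straddle the bar (313, 62–347). I back off slightly and grip.

Run:
```python
from h import *
from plant import robot
p=B-.043*bx+[-.0015,0]
robot.move_straight([*p,-.0145],vel=.03)
robot.grip(0,40)
s=robot.sense();print(s['t'],s['tcp_pos'],s['wrist_force'],s['opening'],s['opening']*85)
f=robot.grab_frame("wrist");cv2.imwrite("pics/w5.png",f["image"][:,:,::-1]);np.savez("w5.npz",**f)
robot.move_straight([*p,.06],vel=.12)
f=robot.grab_frame("wrist");cv2.imwrite("pics/w6.png",f["image"][:,:,::-1]);np.savez("w6.npz",**f)
s=robot.sense();print(s['t'],s['tcp_pos'],s['wrist_force'],s['torque'],s['opening'])
C=cloud(f,True)
x,y,z=[C[...,i] for i in range(3)];im=f["image"].astype(int);sat=im.max(-1)-im.min(-1)
m=(sat<40)&(abs(x-.547)<.03)&(y<-.08)&(y>-.24)&(abs(z-.085)<.03)
m[290:]=0
P=C[m]
A=np.c_[P-P.mean(0)];u,_,vt=np.linalg.svd(A,full_matrices=False);print(len(P),P.mean(0),vt,P.min(0),P.max(0))
for r in range(60,345,25): print(r,C[r,312].round(4))
```

```text
7.7083 [ 0.54611414 -0.21151777 -0.0144677 ] [0.31187681 0.2187777  1.30669877] 0.21503798531314805 18.278228751617583
8.5833 [ 0.54526003 -0.21116396  0.05908616] [-0.4173681  -0.92394159 -0.57688963] [-0.31448973 -0.0115154   0.0077305 ] 0.2132054850275356
10876 [ 0.54670777 -0.15643703  0.08403361] [[ 0.03623464  0.99933729 -0.00346848]
 [-0.9993426   0.03623027 -0.00131492]
 [-0.00118838  0.00351384  0.99999312]] [ 0.53541102 -0.20360197  0.08143908] [ 0.55827993 -0.10856707  0.08640817]
60 [ 0.549  -0.0759 -0.    ]
85 [ 0.5479 -0.1186  0.0838]
110 [ 0.5476 -0.1294  0.0838]
135 [ 0.5472 -0.1399  0.0836]
160 [ 0.5468 -0.1502  0.0836]
185 [ 0.5465 -0.1603  0.0837]
210 [ 0.5461 -0.1704  0.0842]
235 [ 0.5458 -0.1806  0.0838]
260 [ 0.5455 -0.1908  0.0847]
285 [ 0.5451 -0.2013  0.0846]
310 [ 0.5447 -0.2122  0.0845]
335 [ 0.5443 -0.2238  0.0841]
```

View pics/w6.png

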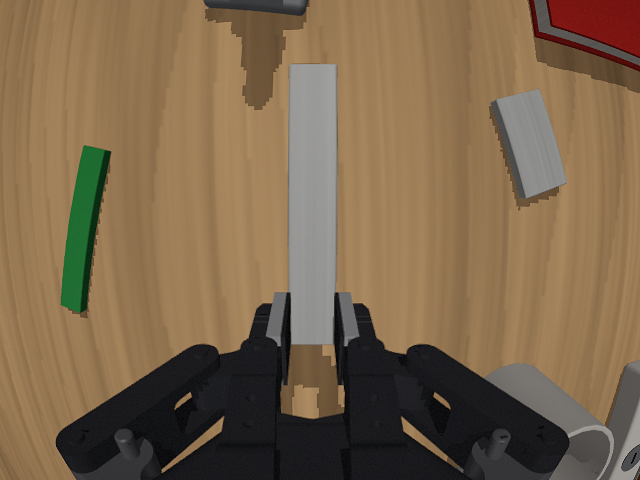

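The bar is held level: its top is at 0.084 throughout, with 18 mm between the pads. I carry it to the throat's open end and lower it until it touches.

Run:
```python
from h import *
from plant import robot
o=[np.pi+D,0,GY-np.pi/2]
robot.move_straight(gp(-.130,.045),vel=.12,attitude=o)
robot.sleep(.15)
s=robot.sense();t=np.array(s['tcp_pos']);print(s['t'],t,gp(-.130,.045),s['tcp_rot'])
f=robot.grab_frame("wrist");cv2.imwrite("pics/w7.png",f["image"][:,:,::-1]);np.savez("w7.npz",**f)
C=cloud(f,True)
d=C[...,:2]-G;X=d@gx;Y=d@gy;Z=C[...,2]
im=f["image"].astype(int);sat=im.max(-1)-im.min(-1)
m=(sat<40)&(abs(Z-.070)<.006)&(X<-.02)&(X>-.13)&(abs(Y)<.03);m[290:]=0
print("bar X",X[m].min(),X[m].max(),"z",np.median(Z[m]))
for a in np.arange(-.11,-.02,.02):
    k=m&(abs(X-a)<.004);print(round(a,3),Y[k].min().round(4),Y[k].max().round(4),np.median(Z[k]).round(4))
m=(abs(Z-.034)<.003)&(X<.03)&(X>-.07)&(abs(Y)<.03)
for a in np.arange(-.02,.02,.01):
    k=m&(abs(X-a)<.004)
    if k.sum()>5:print("anvil",round(a,3),Y[k].min().round(4),Y[k].max().round(4),np.median(Z[k]).round(4))
```

```text
9.9417 [ 0.49977865 -0.0954579   0.04505059] [np.float64(0.49937148019369126), np.float64(-0.09465918809539473), 0.045] [-2.94184968e+00 -5.50910904e-04 -2.10597063e-01]
bar X -0.12303269150443853 -0.02807121946911824 z 0.069588364452176
-0.11 -0.0092 0.0098 0.0698
-0.09 -0.0099 0.0101 0.0697
-0.07 -0.0095 0.01 0.0696
-0.05 -0.0101 0.0101 0.0694
-0.03 -0.0099 0.0097 0.0694
anvil -0.02 -0.0138 0.0156 0.0343
anvil -0.01 -0.0145 0.0157 0.0343
anvil 0.0 -0.0141 0.0153 0.0343
```

View pics/w7.png

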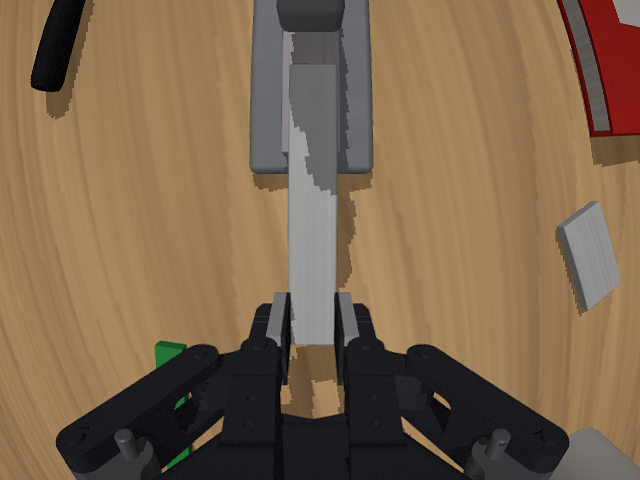

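The bar (289–336) is centred over the anvil to within 0.6 mm and parallel to it, so I lower it by touch and then slide.

Run:
```python
from h import *
from plant import robot
robot.move_straight(gp(-.130,.024,.0004),vel=.08)
robot.sleep(.1)
c=robot.move_straight(gp(-.130,.0155,.0004),vel=.012,contact_N=3)
s=robot.sense();print(c,s['t'],s['tcp_pos'],s['wrist_force'],s['torque'])
f=robot.grab_frame("side");cv2.imwrite("pics/s8.png",f["image"][170:310,300:440,::-1].repeat(4,0).repeat(4,1))
```

```text
True 11.075 [ 0.49907864 -0.09478036  0.01727692] [-0.18983261 -0.66274408  3.0237592 ] [ 0.11570666 -0.03896665  0.034556  ]
```

View pics/s8.png

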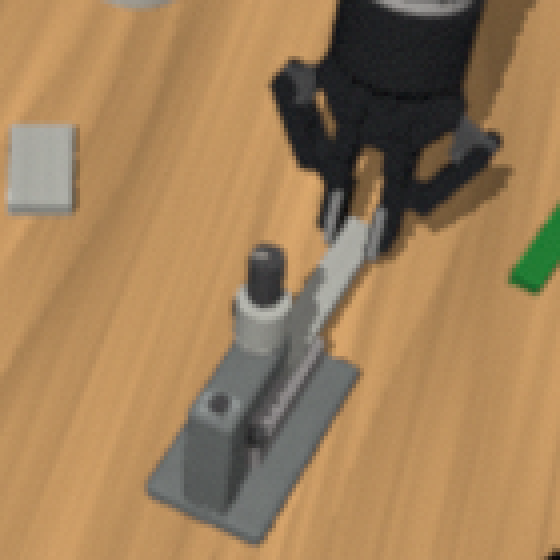

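Run:
```python
from h import *
from plant import robot
def tilt(n):
    f=robot.grab_frame("wrist");cv2.imwrite(f"pics/{n}.png",f["image"][:,:,::-1]);C=cloud(f,True)
    d=C[...,:2]-G;X=d@gx;Y=d@gy;Z=C[...,2]
    m=(abs(Z-.044)<.006)&(X<-.02)&(X>-.14)&(abs(Y)<.009);m[290:]=0
    a=np.polyfit(X[m],Z[m],1);print("z at -.12,-.062,-.025",np.polyval(a,[-.12,-.062,-.025]),"slope",a[0],"xmax",X[m].max())
tilt("w8")
robot.move_straight(gp(-.130,.0188,.0004),vel=.02);robot.sleep(.1)
s=robot.sense();print(s['t'],s['tcp_pos'],s['wrist_force'])
tilt("w9")
```

```text
z at -.12,-.062,-.025 [0.04262779 0.04427998 0.04533396] slope 0.028485956507916483 xmax -0.027691730921331727
11.525 [ 0.49901858 -0.09465024  0.01873402] [ 0.40010947 -0.13752221  0.65354109]
z at -.12,-.062,-.025 [0.04377165 0.04431916 0.04466843] slope 0.009439748446722207 xmax -0.027569976089818825
```

Run:
```python
from h import *
from plant import robot
def tilt(n):
    f=robot.grab_frame("wrist");cv2.imwrite(f"pics/{n}.png",f["image"][:,:,::-1]);C=cloud(f,True)
    d=C[...,:2]-G;X=d@gx;Y=d@gy;Z=C[...,2]
    m=(abs(Z-.044)<.006)&(X<-.01)&(X>-.14)&(abs(Y)<.009);m[290:]=0
    a=np.polyfit(X[m],Z[m],1);print("z at -.12,-.062,-.025",np.polyval(a,[-.12,-.062,-.025]),"slope",a[0],"xmax",X[m].max())
robot.move_straight(gp(-.130,.0194,.0004),vel=.02)
c=robot.move_straight(gp(-.096,.0194,.0004),vel=.03,contact_N=4)
s=robot.sense();d=np.array(s['tcp_pos'][:2])-G;print(c,s['t'],d@gx,d@gy,s['tcp_pos'][2],s['wrist_force'])
tilt("w10")
if not c:
    c=robot.move_straight(gp(-.080,.0194,.0004),vel=.012,contact_N=5)
    s=robot.sense();d=np.array(s['tcp_pos'][:2])-G;print(c,s['t'],d@gx,d@gy,s['tcp_pos'][2],s['wrist_force'])
    tilt("w11")
```

```text
False 13.1083 -0.09582136637755467 0.00041289201681901286 0.01943375313755117 [ 0.17296878  0.45819001 -0.06790681]
z at -.12,-.062,-.025 [0.04423165 0.04432587 0.04438597] slope 0.0016244059094117935 xmax -0.010002169692461722
True 13.9333 -0.08823956714032537 0.00032703624123972357 0.019330009330703515 [ 0.57201314 -0.42111479  2.07212931]
z at -.12,-.062,-.025 [0.04410616 0.04431712 0.04445169] slope 0.003637175977581497 xmax -0.01003002887470321
```

View pics/w10.png

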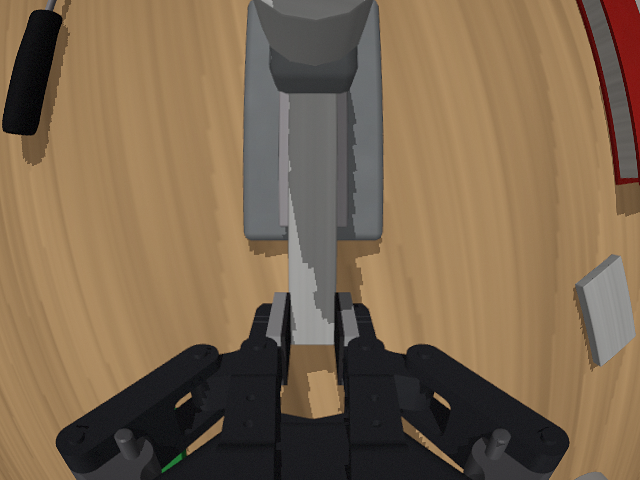

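The stop made contact at TCP x = −0.0882, and −0.088 was expected. Now I release and check.

Run:
```python
from h import *
from plant import robot
robot.grip(.42)
s=robot.sense();print(s['t'],s['wrist_force'],s['opening'])
robot.move_straight(gp(-.105,.09,.0004),vel=.15)
robot.sleep(.1)
s=robot.sense();print(s['t'],s['wrist_force'],s['torque'],s['tcp_pos'])
f=robot.grab_frame("wrist");cv2.imwrite("pics/w12.png",f["image"][:,:,::-1]);np.savez("w12.npz",**f)
C=cloud(f,True);d=C[...,:2]-G;X=d@gx;Y=d@gy;Z=C[...,2]
im=f["image"].astype(int);sat=im.max(-1)-im.min(-1)
m=(abs(Z-.044)<.004)&(X<-.012)&(X>-.14)&(abs(Y)<.02)
print("near end",np.percentile(X[m],[0,.5,1]),"z",np.median(Z[m]))
for a in np.arange(-.1,-.01,.02):
    k=m&(abs(X-a)<.004);print(round(a,3),np.percentile(Y[k],[0,100]).round(4),np.median(Z[k]).round(4))
m=(abs(Z-.034)<.003)&(X<.03)&(X>-.07)&(abs(Y)<.03)
for a in (-.055,-.045,-.035,-.025):
    k=m&(abs(X-a)<.004);print("anvil",a,np.percentile(Y[k],[0,100]).round(4))
g=np.array([[-.105,-.01],[-.105,.01]])
print(proj(f,[[*(G+gx*a+gy*b),.044] for a,b in g],True))
```

```text
14.2917 [ 0.47703535 -0.36075089  0.39173592] 0.41735738267830336
15.025 [-0.57208076  0.05116219  0.88915722] [-0.1590678   0.03122212  0.01639813] [ 0.50323888 -0.06959529  0.08887548]
near end [-0.10543317 -0.10502173 -0.10443967] z 0.044345045167891665
-0.1 [-0.0082  0.0111] 0.0444
-0.08 [-0.0088  0.0109] 0.0444
-0.06 [-0.0087  0.0109] 0.0443
-0.04 [-0.0087  0.0108] 0.0443
-0.02 [-0.0094  0.0108] 0.0443
anvil -0.055 [-0.0141  0.0156]
anvil -0.045 [-0.0141  0.0156]
anvil -0.035 [-0.0135  0.0155]
anvil -0.025 [-0.0135  0.0162]
[[332.87639436 272.66723776]
 [299.76497687 272.6974083 ]]
```

View pics/w12.png

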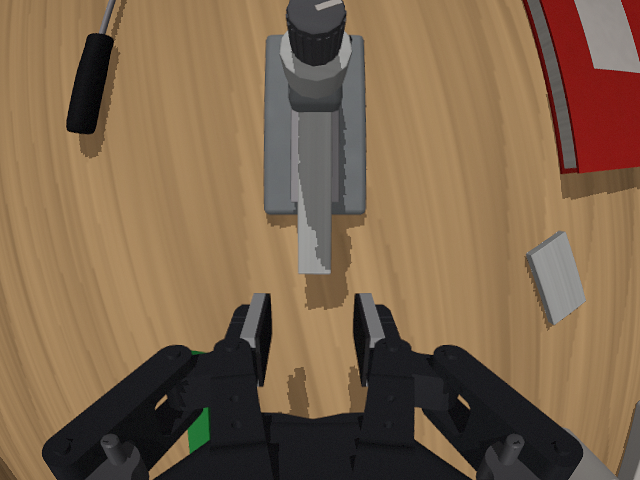

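The near end is at x = −0.105, so the bar is fully home. It is centred on the anvil, both showing y ≈ +0.001. Next is the knob. I start with joint 7 near +2.55 so the whole clockwise turn fits in one stroke.

Run:
```python
from h import *
from plant import robot
f=dict(np.load("w12.npz"));C=cloud(f,True);Z=C[...,2];d=C[...,:2]-G
m=(abs(Z-.159)<.003)&(np.hypot(d[...,0],d[...,1])<.03)
(c,r)=cv2.minEnclosingCircle(C[m][:,:2].astype(np.float32));print("knob",c,r,"G",G,np.median(Z[m]))
K=G+gy*.0006
q0=robot.inverse_kinematics([*K,.19],[np.pi,0,0]);print(np.round(q0,3))
q0=np.array(q0);q0[6]=2.55
robot.move_straight(gp(-.125,.2,0),vel=.2)
robot.move_joints(q0)
robot.grip(.45,22)
robot.sleep(.2)
s=robot.sense();print(s['t'],s['tcp_pos'],K,s['tcp_rot'],s['joint_pos'][6])
f=robot.grab_frame("wrist");cv2.imwrite("pics/w13.png",f["image"][:,:,::-1]);np.savez("w13.npz",**f)
C=cloud(f,True);Z=C[...,2];d=C[...,:2]-G
m=(abs(Z-.159)<.003)&(np.hypot(d[...,0],d[...,1])<.03)
(c,r)=cv2.minEnclosingCircle(C[m][:,:2].astype(np.float32));print("knob",c,r,m.sum())
```

```text
knob (0.5255800485610962, 0.031127192080020905) 0.009615011513233185 G [0.5264 0.0325] 0.15920453321373307
[-0.101  0.252 -0.049  1.908  0.015  0.982 -0.157]
18.275 [0.52583147 0.03255848 0.19002376] [0.52581311 0.03262475] [3.14154857e+00 3.42061421e-05 2.70633831e+00] 2.5499343544930007
knob (0.5253056883811951, 0.03143322840332985) 0.009581504389643669 764
```

View pics/w13.png

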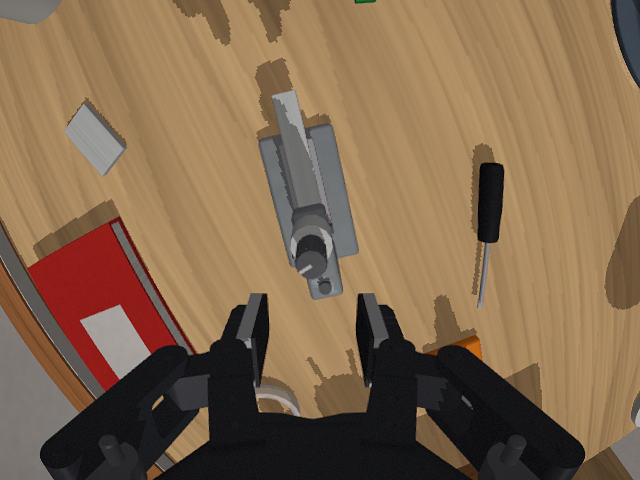

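The knob (311,262) is centred between the pads (258 and 368), and the other objects are clear of the hand.

Run:
```python
from h import *
from plant import robot
K=np.array([.5257,.0322])
c=robot.move_straight([*K,.117],vel=.08,contact_N=4)
robot.sleep(.1)
s=robot.sense();print(c,s['t'],s['tcp_pos'],s['joint_pos'],s['wrist_force'],s['torque'])
T=[];
for i in range(8):
    robot.sleep(.02);T.append(robot.sense()['torque'])
print(np.mean(T,0),np.std(T,0))
f=robot.grab_frame("wrist");cv2.imwrite("pics/w14.png",f["image"][:,:,::-1]);np.savez("w14.npz",**f)
```

```text
False 19.4917 [0.52619447 0.03224803 0.117587  ] [-0.10148289  0.33895038 -0.04884858  1.98098171  0.02226015  0.82084316
  2.54384719] [ 0.63817508 -0.10360281 -0.6494591 ] [-0.06125559  0.01719167  0.03214828]
[ 0.00137858  0.01775403 -0.01476849] [0.01996731 0.02195859 0.01029605]
```

View pics/w14.png

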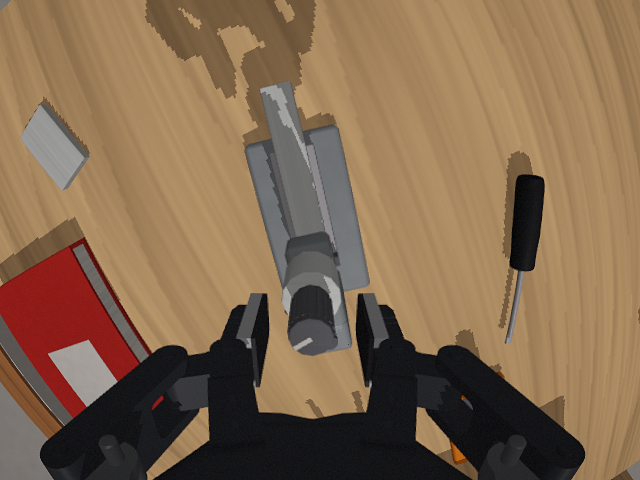

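Run:
```python
from h import *
f=dict(np.load("w14.npz"));C=cloud(f,True)
for p in [(262,294),(262,297),(363,295),(262,310),(262,330),(262,345),(262,370),(312,300),(312,285),(312,340)]: print(p,C[p[1],p[0]].round(4))
cv2.imwrite("pics/w14c.png",cv2.resize(f["image"][220:400,210:420,::-1],None,fx=3.3,fy=3.3,interpolation=cv2.INTER_CUBIC))
```

```text
(262, 294) [0.5396 0.0142 0.1422]
(262, 297) [0.5395 0.0146 0.1443]
(363, 295) [0.5017 0.0313 0.1441]
(262, 310) [0.5388 0.0157 0.1538]
(262, 330) [0.5407 0.0207 0.16  ]
(262, 345) [0.5433 0.0259 0.1617]
(262, 370) [0.5469 0.0336 0.1666]
(312, 300) [0.521  0.0233 0.1465]
(312, 285) [0.5214 0.0242 0.1305]
(312, 340) [0.5255 0.033  0.1595]
```

View pics/w14c.png

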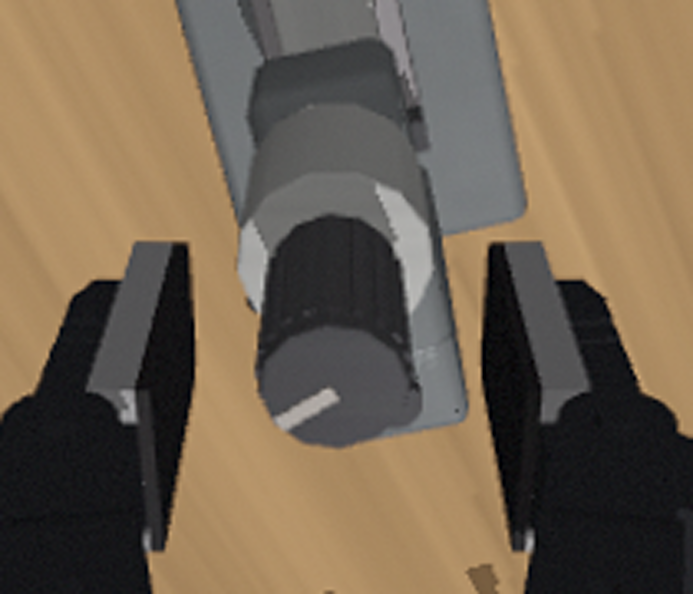

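```bash
cat > turn.py <<'E'
from h import *
from plant import robot
import sys,json
def meas(n=10):
    T=[];F=[];E=[]
    for i in range(n):
        robot.sleep(.01);s=robot.sense();T.append(s['torque'][2]);F.append(s['wrist_force']);E.append(s['effort'][6])
    return np.mean(T),np.mean(F,0),np.mean(E),s
def step(dq,log=True):
    q=np.array(robot.sense()['joint_pos']) if not hasattr(step,'q') else step.q
    q[6]-=dq;step.q=q;robot.move_joints(q)
    r=meas()
    if log: print(round(r[3]['t'],2),"q7 %.3f/%.3f Tz %.4f E %.4f F"%(q[6],r[3]['joint_pos'][6],r[0],r[2]),np.round(r[1],1))
    return r
E
python3 - <<'E'
from turn import *
print(meas()[:3])
robot.grip(0,25)
s=robot.sense();print(s['t'],s['opening'],s['tcp_pos'],s['wrist_force'])
print(meas()[:3])
for i in range(4): step(.2)
f=robot.grab_frame("wrist");cv2.imwrite("pics/w15.png",f["image"][:,:,::-1])
E
```

```text
(np.float64(0.01181964728958873), array([-0.21959767, -0.11496699, -0.08787302]), np.float64(1.1149555007250456e-05))
20.0667 0.20012539074470612 [0.52632426 0.03196569 0.11723043] [1.88578265 0.20675849 0.24008416]
(np.float64(0.007834728197975446), array([ 1.67154382, -0.87843013,  0.20998746]), np.float64(-0.002572839082858991))
20.54 q7 2.344/2.347 Tz -0.0149 E -0.0239 F [ 1.2 -0.6 -0.1]
20.93 q7 2.144/2.147 Tz 0.0087 E -0.0234 F [ 1.9 -1.2 -0.6]
21.32 q7 1.944/1.948 Tz 0.0171 E -0.0229 F [ 2.5 -1.5 -1.1]
21.72 q7 1.744/1.748 Tz 0.0294 E -0.0229 F [ 3.3 -1.9 -1.8]
```

View pics/w15.png

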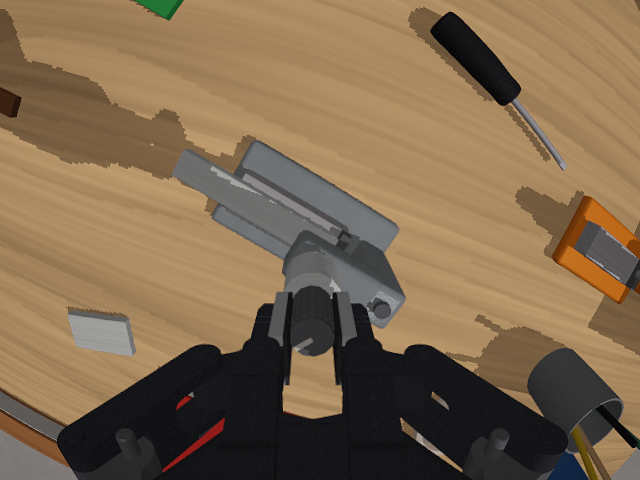

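Joint-7 effort is a clean signal, steady at −0.023 N m of drag. I continue until it steps up.

Run:
```python
from turn import *
E0=-.023
for i in range(24):
    r=step(.15)
    if r[2]<-.034 or np.linalg.norm(r[1])>9 or step.q[6]<-2.45: break
```

```text
22.12 q7 1.597/1.600 Tz 0.0020 E -0.0282 F [ 3.1 -2.1 -1.7]
22.47 q7 1.447/1.451 Tz 0.0189 E -0.0284 F [ 3.1 -2.6 -1.6]
22.82 q7 1.297/1.301 Tz -0.0043 E -0.0281 F [ 3.5 -3.1 -1.9]
23.17 q7 1.147/1.151 Tz 0.0155 E -0.0280 F [ 3.4 -3.6 -1.8]
23.52 q7 0.997/1.001 Tz -0.0199 E -0.0116 F [ 3.1 -4.1 -1.6]
23.87 q7 0.847/0.851 Tz -0.0180 E -0.0062 F [ 3.  -4.1 -1.6]
24.22 q7 0.697/0.701 Tz -0.0324 E -0.0059 F [ 2.8 -3.9 -1.5]
24.57 q7 0.547/0.551 Tz -0.0158 E -0.0056 F [ 3.  -4.2 -1.4]
24.92 q7 0.397/0.401 Tz -0.0196 E -0.0052 F [ 2.7 -4.4 -1.4]
25.27 q7 0.247/0.251 Tz -0.0104 E -0.0049 F [ 2.4 -4.5 -1.2]
25.62 q7 0.097/0.101 Tz -0.0119 E -0.0046 F [ 2.3 -4.4 -1.2]
25.97 q7 -0.053/-0.048 Tz -0.0199 E -0.0055 F [ 2.1 -4.7 -1.2]
26.32 q7 -0.203/-0.196 Tz -0.0188 E -0.0073 F [ 1.8 -4.4 -0.4]
26.67 q7 -0.353/-0.345 Tz -0.0270 E -0.0050 F [ 1.5 -4.6 -0.1]
27.02 q7 -0.503/-0.494 Tz -0.0113 E -0.0056 F [ 1.6 -5.   0.2]
27.37 q7 -0.653/-0.643 Tz 0.0047 E -0.0222 F [ 0.7 -5.2  0.8]
27.72 q7 -0.803/-0.792 Tz 0.0107 E -0.0385 F [ 0.5 -5.   0.9]
```

Run:
```python
from turn import *
f=robot.grab_frame("wrist");np.savez("w16.npz",**f)
a=cv2.imread("pics/w15.png")[240:380,230:400];b=f["image"][240:380,230:400,::-1]
cv2.imwrite("pics/w16.png",cv2.resize(np.hstack([a,b]),None,fx=2.3,fy=2.3,interpolation=cv2.INTER_CUBIC))
f=robot.grab_frame("side");cv2.imwrite("pics/s16.png",cv2.resize(f["image"][170:310,300:440,::-1],None,fx=4,fy=4,interpolation=cv2.INTER_CUBIC))
```

```text
(no output)
```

View pics/w16.png

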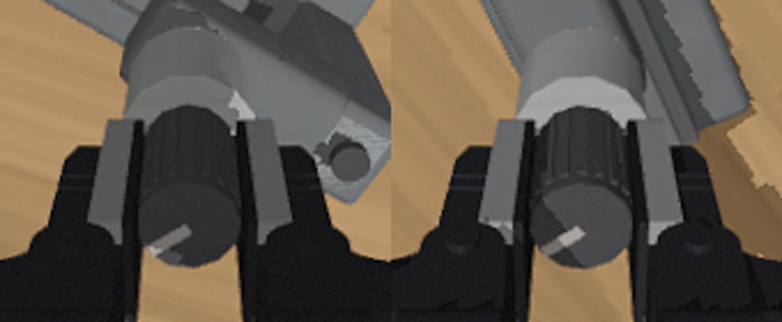

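View pics/s16.png

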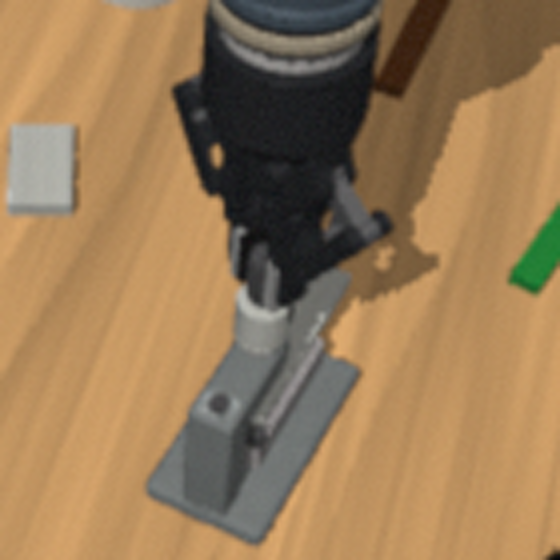

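Run:
```python
from turn import *
for i in range(2): step(.1)
```

```text
28.15 q7 -0.892/-0.886 Tz 0.0373 E -0.0250 F [ 1.4 -4.4 -0.1]
28.48 q7 -0.992/-0.988 Tz 0.0467 E -0.0481 F [ 1.2 -4.6  0.4]
```

Run:
```python
from turn import *
for i in range(2): step(.1)
f=robot.grab_frame("wrist");np.savez("w17.npz",**f);cv2.imwrite("pics/w17.png",cv2.resize(f["image"][220:400,210:420,::-1],None,fx=3.3,fy=3.3,interpolation=cv2.INTER_CUBIC))
```

```text
28.82 q7 -1.088/-1.085 Tz 0.0556 E -0.0489 F [ 1.  -4.3  0.8]
29.15 q7 -1.188/-1.185 Tz 0.0393 E -0.0503 F [ 1.1 -4.1  1.1]
```

View pics/w17.png

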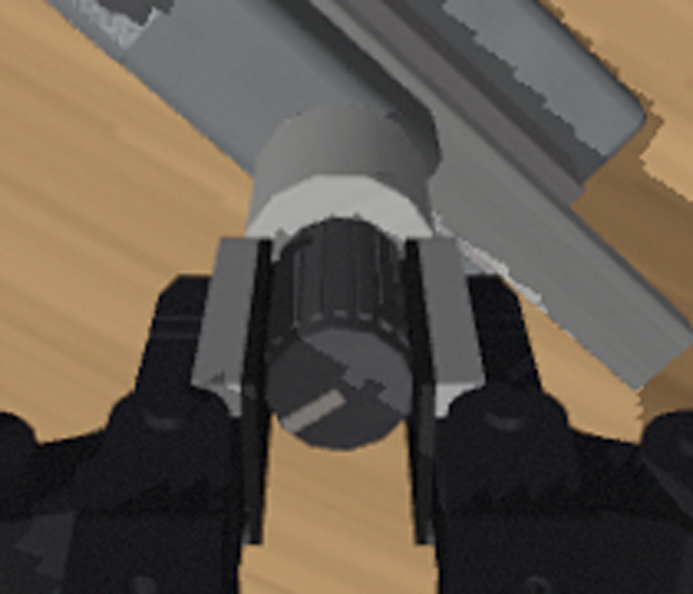

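The effort has levelled at −0.048 to −0.050 over 0.2 rad, matching the 0.045 N m slip torque. The knob stripe (285,425)–(342,397) has not moved relative to the pads, so the ratchet is slipping and the fingers are not. I estimate at most about 0.5 rad of slip. I stop here and let go.

Run:
```python
from turn import *
robot.grip(.5)
s=robot.sense();t=s['tcp_pos'];print(s['t'],t,s['wrist_force'])
robot.move_straight([t[0],t[1],.2],vel=.12)
p=gp(-.13,.2);q=robot.inverse_kinematics(p,[np.pi+.2,0,GY-np.pi/2]);print(np.round(q,2))
robot.move_joints(q)
robot.sleep(.2)
f=robot.grab_frame("wrist");cv2.imwrite("pics/w18.png",f["image"][:,:,::-1]);np.savez("w18.npz",**f)
C=cloud(f,True);d=C[...,:2]-G;X=d@gx;Y=d@gy;Z=C[...,2]
m=(abs(Z-.044)<.004)&(X<-.012)&(X>-.14)&(abs(Y)<.02)
print("near end",np.percentile(X[m],[0,.5,1]),"z",np.median(Z[m]))
for a in np.arange(-.1,-.01,.02):
    k=m&(abs(X-a)<.004);print(round(a,3),np.percentile(Y[k],[0,100]).round(4),np.median(Z[k]).round(4))
# low view into throat
robot.move_joints(robot.inverse_kinematics(gp(-.22,.06),[np.pi+.5,0,GY-np.pi/2]))
robot.sleep(.1)
f=robot.grab_frame("wrist");cv2.imwrite("pics/w19.png",f["image"][:,:,::-1])
g=proj(f,[gp(0,.05)],True)[0].astype(int);print(g,robot.sense()['t'])
y=max(0,g[1]-80);x=max(0,g[0]-90)
cv2.imwrite("pics/w19c.png",cv2.resize(f["image"][y:y+150,x:x+180,::-1],None,fx=4,fy=4,interpolation=cv2.INTER_CUBIC))
f=robot.grab_frame("scene");cv2.imwrite("pics/sc19.png",f["image"][:,:,::-1])
```

```text
29.5667 [0.52546181 0.03217302 0.11710321] [ 0.42420653 -0.21854885 -0.29816528]
[ 0.31  0.22 -0.09  1.94 -0.21  0.99  0.13]
near end [-0.10593251 -0.10576512 -0.10490309] z 0.044329641511827375
-0.1 [-0.0086  0.011 ] 0.0444
-0.08 [-0.0086  0.011 ] 0.0443
-0.06 [-0.0086  0.011 ] 0.0442
-0.04 [-0.0086  0.011 ] 0.0443
-0.02 [-0.0086  0.0101] 0.0443
[311 -15] 32.7333
```

View pics/w19c.png

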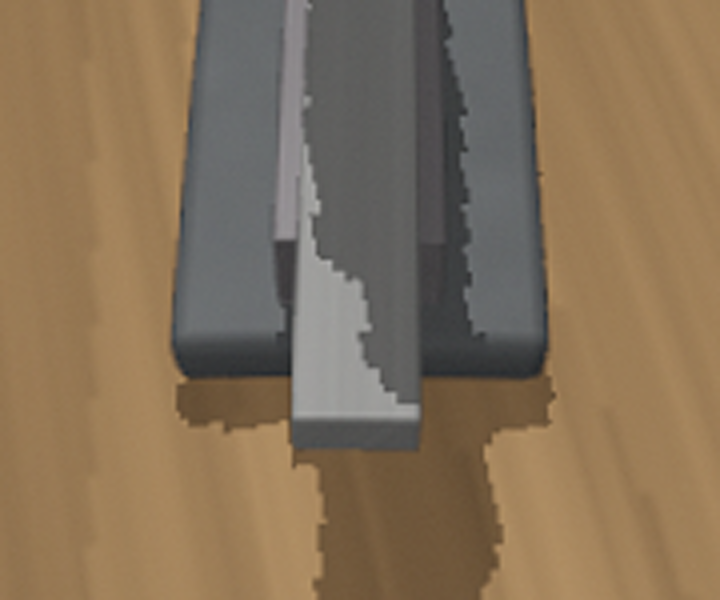

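View pics/w18.png

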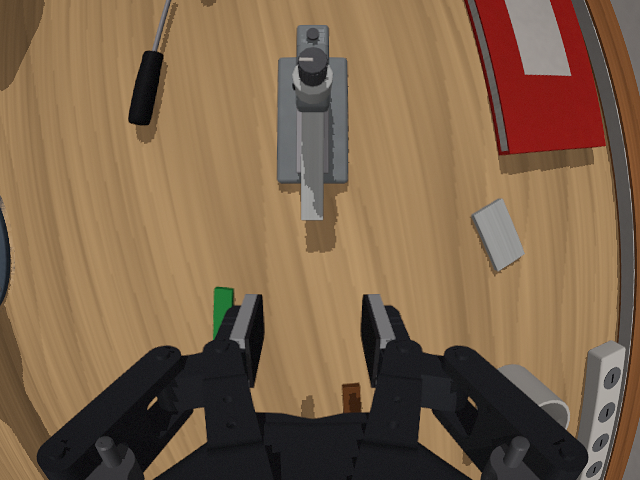

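View pics/sc19.png

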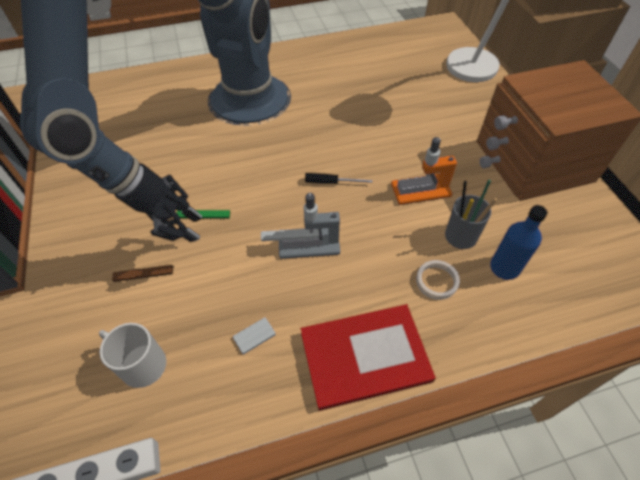

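Run:
```python
from h import *
for n in("w12","w18"):
    f=dict(np.load(n+".npz"));C=cloud(f,True);d=C[...,:2]-G;X=d@gx;Y=d@gy;Z=C[...,2]
    b=(abs(Z-.014)<.003)&(X>-.09)&(X<-.04)&(abs(Y)<.03)&(abs(Y)>.018)
    m=(abs(Z-.044)<.003)&(X<-.05)&(X>-.14)&(abs(Y)<.007)
    print(n,"base end",np.percentile(X[b],[0,1,2]).round(4),"bar end",np.percentile(X[m],[0,1,2]).round(4))
im=cv2.imread("pics/sc19.png");cv2.imwrite("pics/sc19c.png",cv2.resize(im[185:265,250:350],None,fx=7,fy=7,interpolation=cv2.INTER_CUBIC))
```

```text
w12 base end [-0.0708 -0.0707 -0.0706] bar end [-0.1054 -0.1048 -0.1042]
w18 base end [-0.0719 -0.071  -0.071 ] bar end [-0.1059 -0.1057 -0.1049]
```

View pics/sc19c.png

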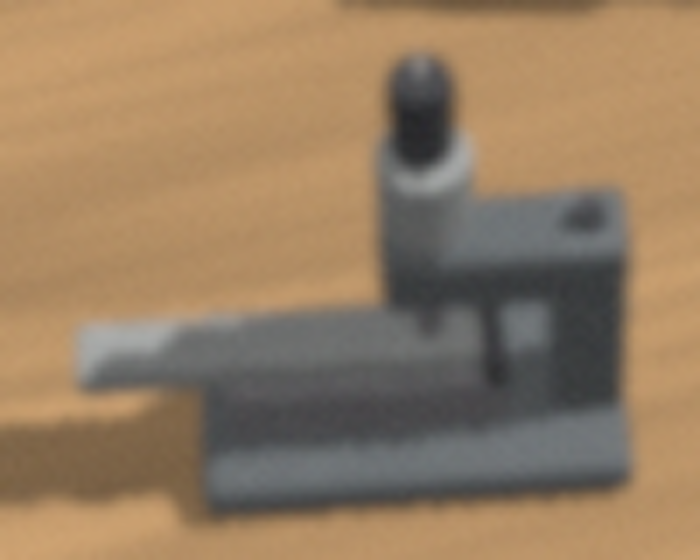

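The base edge shifted in the picture by about the same 0.5 mm as the bar end did, so the bar has not moved. The crop shows the spindle (430,318) down on the bar and the bar end at the stop (490,345). The hand is clear, so I hand the job in.

Run:
```python
from plant import robot
robot.close_job()
```

```text
the job is handed in; nothing more can be done
```

I laid the bar on the anvil and slid it in until it met the stop on a 5 N contact limit. I then turned the ratchet knob clockwise about 3.7 rad until it slipped, let go and handed the job in at about 33 s on the robot's clock.

**Bar position:** the last wrist picture puts its near end at x = −0.105 to −0.106 m (−0.105 expected). It is centred on the anvil, lies flat with its top at 0.044 m, and did not move while being clamped.

**Clamping:** the turning torque levelled off at about 0.05 N m over the last 0.2 rad, close to the stated 0.045 N m. The knob mark stayed fixed in the pads, so it was the ratchet that slipped. I put the slip at no more than about 0.5 rad, from torque only since I could not read the ratchet angle. The last scene view, though blurry, shows the spindle down on the bar. The other objects looked to be where they started; I checked that by eye only.

**What failed or disagreed:**
- **First grasp:** the fingers shut above the bar without moving it. The fingertips are about 20 mm behind the TCP instead of the stated 11 mm ahead, so I found the grasp height by touching the desk.
- **Laying the bar down:** the first touch went about 2 mm too low and tipped the bar slightly. I corrected this before sliding it in, with about 3 N on the anvil.
- **Turning torque:** it drifted mid-turn, probably from sideways load on the knob, so I relied on the final rise and plateau.

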